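# Load the leaf slide under the stage clips

## Robot

A 7-joint arm with a two-finger parallel gripper is mounted at the origin on the work surface. World frame = base frame: x ahead of the robot, y to its left, z up, the work surface at z = 0. Lengths are in m, angles in rad, forces in N, time in s.
With the tool pointing down it reaches from about 0.425 to 0.95 m from the base axis. Payload 16.7 kg.
Tool frame: the origin (TCP) lies midway between the tips of the shut fingers; the grasp point (between the pads) lies 19 mm behind it; z points along the fingers, y is the line along which they close (so a half turn about z gives the same grasp; the last joint's range is limited). The gripper opens to 94 mm and grips with 3 to 60 N. Pads are 16 mm wide; open, the fingers measure 119 mm over their backs; the gripper's body (75 mm by 177 mm) begins 78 mm behind the grasp point.
Start: joints at [-1.387, 0.426, 0.074, 1.606, -0.034, 1.111, -0.067], TCP at [0.221, 0.638, 0.205] pointing down, gripper open.
Joint ranges: [-2.85, 2.85], [-0.5, 2.14], [-1.23, 1.37], [0.21, 2.46], [-1.02, 4.16], [0.16, 2.05], [-2.73, 2.73]. Speed limits (rad/s): [1.89, 1.89, 2.39, 2.39, 3.01, 3.01, 3.01].

## Interface

Orientations are given as a unit quaternion [w, x, y, z].
In Python, from plant import bot gives the robot as it stands.
- The arm moves only by the tool arm_command, never from a script. Its argument "deltas" is a list of rows, each a list of 7 numbers: the shift along the world's x, y, z in m, then the turn, a rotation vector about the world's x, y, z in rad, then the closure, from 0 (fully open) to 1 (shut). In form: [[tx, ty, tz, wx, wy, wz, jaw], ...]. A call has 1 to 12 rows; each row is the pose to reach, as a shift and turn from the pose commanded when the call began; what a row does not reach only later rows make up. A row lasts 1/12 s, in which the tool goes at most 41.7 mm and 7.16 degrees, less where a joint would pass 70% of its speed; a pose out of reach is approached as far as the arm can. A call with a gripper value outside its range is refused whole. The fingers move at their own pace and stop on an object; "force" is the grip in N (left out, the last holds). Time passes only in rows, so rows that repeat a pose let the fingers close. It gives the time, the measured TCP pose, the force, the opening and the grip force at its end, in the units of the state.
- bot.sense(): the state, without advancing time (a new reading comes with each control period).
- bot.get_image(name): name is "scene" or "top" or "wrist"; returns a dict with "color" (420x560x3 uint8, blue, green, red), "fx", "fy", "cx", "cy" (pixels), "R" (3x3) and "t" (3): a world point X has camera coordinates R X + t. Camera axes: x right, y down, z forward; pixel columns grow to the right and rows downward; lengths in m; the calibration is good to about 2 mm. A picture is of the moment at which its call begins. There is no depth.
- bot.sign_off(): hands the job in; it is judged then, once.
The state is a dict: "t": time; "joint_pos": joint angles; "dq": joint speeds; "joint_efforts": joint torques, N m; "position": TCP position; "eef_rot": TCP orientation; "wrist_force": force on the tool from outside, world axes, zero at the start; "torque": the same for the moment, N m; "gripper_width": finger opening in m; "grip_force": force on a finger pad.
Only numpy, scipy, OpenCV 4.12 (cv2) and the standard library are available. Lean on these libraries where they do the work, as an engineer would, in place of code of your own. Each camera call takes 0.05 s, during which the arm holds its last target. There are 200 camera calls.

## Task

Pick up the long slide by its grip fin, lay it on the near end of the viewing stage with its raised bar pointing at the two sprung clips, and slide it in flat and straight until both clips have ridden up over the bar and snapped down onto the glass behind it. Let go and leave it there, lying flat. Leave the short slide alone where it lies.

Things in the scene. Friction and masses are not known exactly. Their poses are not given: they have to be found in the camera images.
- slide_center (a point): Long slide: grey plate 110 (x) x 80 x 6 mm, 100 g, big leaf window. Raised bar, 8 mm in x, across its +x end, top 12 mm above the underside; bar end points roughly away from the robot. Grip fin 30 mm (x) by 16 mm (y) stands centred 36 mm to -x of the middle, from 6 to 40 mm above the underside: pinch its 16 mm. Point: mid-length and mid-width, 20 mm above the underside; z up
- stage_stop (a point): Viewing stage: fixed grey block 240 (x) x 150 mm, top 40 mm above the table, no side guides. Point: on its top, on the centre line, at the foot of the stop (28 wide, 14 high) that ends the slide's travel. x = push direction, z up. Near end of the top is 185 mm to -x. A bar end 80 mm or more before the point is clear of the clips; within 16 mm of it the bar is past both clip noses
- clip_left (a joint): Steel clip, 10 mm wide, along x, 24 mm to +y of the stage's centre line; hinge 45 mm beyond the stop point. Nose 24 to 28 mm before the point, 2 mm above the empty stage; its toe rises at 32 degrees to a tip 64 mm before the point, 27 mm up. Rad, grows as the nose lifts, sprung to 0 (1 N at the nose): 0 stage empty, 0.06 snapped down on the glass, 0.15 riding on the bar
- clip_right (a joint): The same clip, 24 mm to -y of the centre line. Pushing the slide in, held 0 to 5 mm above the stage top, lifts both clips; the push needs about 5 to 15 N in all
- short_center (a point): Short slide, to be left alone: grey plate 76 x 52 x 6 mm, no bar, round knob of 18 mm diameter, 32 mm high overall, small round specimen. Point: its middle, 16 mm above its underside

How it is judged:
By the outcome, as a careful person would: the job done as asked, in the order asked, and still so for the second after the job is handed in, with the robot touching nothing.
It also fails if it takes over 40 s, if anything falls off the work surface, if the arm or the gripper's body presses on something with over 40 N, if the wrist force passes 120 N, or if a joint passes its speed limit or range.

## Working session

There is one attempt and no reset: what is moved stays moved. The work goes in short steps, Python scripts to look and compute and a tool call to move; the robot and the scene stay as the last step left them, time stands still between calls to the robot, and variables do not carry over. Pictures are saved under pics/ and viewed, at most 10 in all, crops included, and the job is handed in when it is done.

Besides the shell and the picture viewer there is one more tool, called in YAML: its name, and indented under it one key for each argument. arm_command: Moves the arm, as the interface text tells. Its arguments: {"type":"object","properties":{"deltas":{"type":"array","items":{"type":"array","items":{"type":"number"}}},"force":{"type":"number"}},"required":["deltas"]}

```bash
mkdir -p pics
python3 - <<'E'
from plant import bot
import cv2,pickle
s=bot.sense(); print({k:s[k] for k in('t','position','eef_rot','gripper_width','wrist_force')})
d={}
for n in('scene','top','wrist'):
    d[n]=bot.get_image(n); cv2.imwrite(f'pics/{n}0.png',d[n]['color']); print(n,d[n]['fx'],d[n]['R'],d[n]['t'])
pickle.dump(d,open('im0.pkl','wb'))
E
```

```text
{'t': 0.0, 'position': array([0.22038763, 0.63753709, 0.20479206]), 'eef_rot': array([-6.03202402e-05,  1.65644028e-01,  9.86185400e-01, -6.38981868e-04]), 'gripper_width': 0.0943310652739142, 'wrist_force': array([ 1.22583598, -0.17358242, -0.04190765])}
scene 501.1032454428661 [[ 0.21500882  0.97661134  0.00122197]
 [ 0.81329096 -0.17835954 -0.55384627]
 [-0.5406746   0.12007565 -0.83261805]] [-0.139751   -0.42053947  1.40355598]
top 451.98476450973305 [[ 9.72516628e-03 -9.99952370e-01 -8.23726901e-04]
 [-9.70462103e-01 -9.23976412e-03 -2.41076613e-01]
 [ 2.41057519e-01  3.14390589e-03 -9.70505738e-01]] [0.00164173 0.59298658 0.93630325]
wrist 328.2243423339087 [[ 3.26285351e-01  9.45270881e-01 -9.11109339e-04]
 [ 9.19108235e-01 -3.17029124e-01  2.33949967e-01]
 [ 2.20857244e-01 -7.71718554e-02 -9.72248210e-01]] [-0.67305657 -0.02519814  0.38875343]
```

View pics/top0.png

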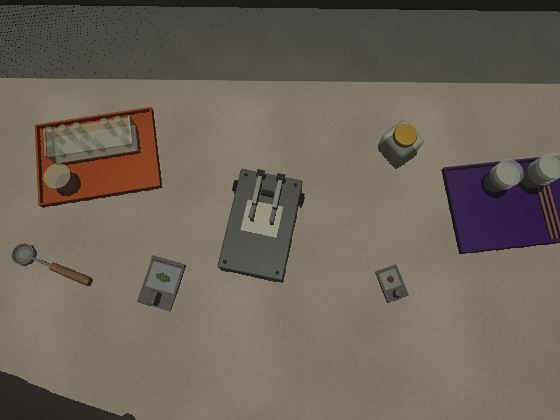

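View pics/scene0.png

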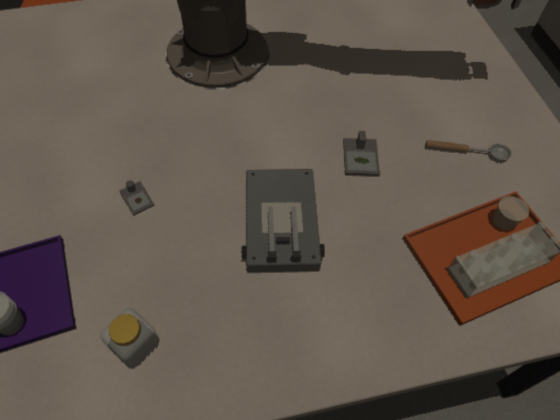

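The top view shows the long slide (leaf) near (162,282), the stage near (260,225) and the short slide near (392,283). In the scene view the long slide is at (361,155) and the stage at (283,220). Next I'll make enlarged crops.

Run:
```python
import cv2,pickle,numpy as np
d=pickle.load(open('im0.pkl','rb'))
def crop(n,u,v,w,h,k):
    c=d[n]['color'][v:v+h,u:u+w]; c=cv2.resize(c,None,fx=k,fy=k,interpolation=cv2.INTER_CUBIC)
    c=(255*(c/255.)**.6).astype(np.uint8)
    for i in range(0,w,10):
        cv2.line(c,(i*k,0),(i*k,6 if i%50 else 14),(0,255,255),1)
        if i%20==0: cv2.putText(c,str(u+i),(i*k,22),0,.35,(0,255,255))
    for i in range(0,h,10):
        cv2.line(c,(0,i*k),(6,i*k),(0,255,255),1)
        if i%20==0: cv2.putText(c,str(v+i),(8,i*k+4),0,.35,(0,255,255))
    return c
cv2.imwrite('pics/slide.png',np.hstack([crop('top',130,250,60,66,6),crop('scene',335,120,60,66,6)]))
cv2.imwrite('pics/stage.png',np.hstack([crop('top',210,160,100,130,4),crop('scene',235,160,100,130,4)]))
```

```text
(no output)
```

View pics/slide.png

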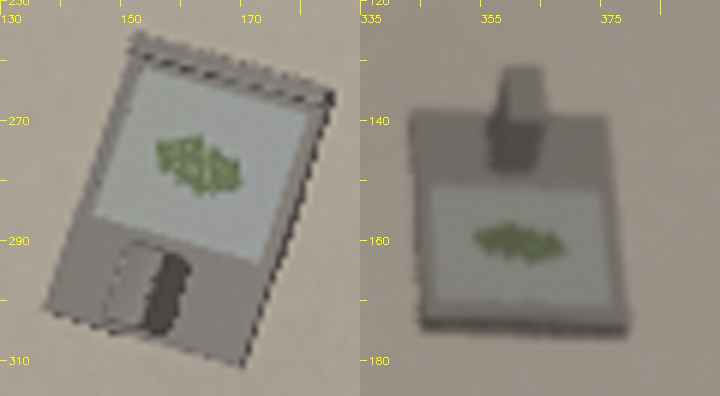

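View pics/stage.png

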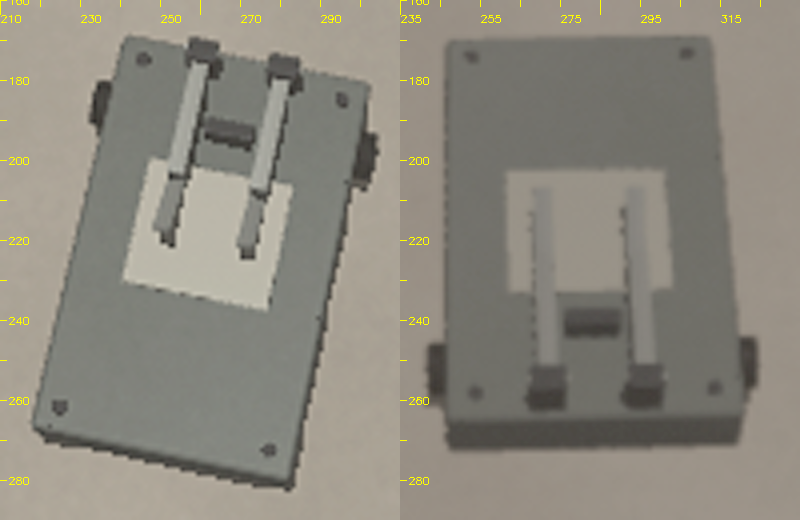

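```bash
cat > fit.py <<'E'
import numpy as np,pickle
from scipy.optimize import least_squares
def proj(c,X):
    p=X@np.array(c['R']).T+c['t']; return np.c_[c['fx']*p[:,0]/p[:,2]+c['cx'],c['fy']*p[:,1]/p[:,2]+c['cy']]
def fit(obs,z0,d,p0):  # obs: {cam: [(lx,ly,lz,u,v)]}, mm
    def f(p,cams=None):
        r=[]
        for n in obs:
            o=np.array(obs[n],float); L=o[:,:3]/1e3; c,s=np.cos(p[2]),np.sin(p[2])
            W=np.c_[p[0]+c*L[:,0]-s*L[:,1],p[1]+s*L[:,0]+c*L[:,1],L[:,2]+z0]
            r.append((proj(d[n],W)-o[:,3:]).ravel())
        return np.concatenate(r)
    s=least_squares(f,p0,loss='soft_l1'); return s.x,f(s.x).reshape(-1,2)
E
python3 - <<'E'
from fit import *
d=pickle.load(open('im0.pkl','rb'))
def px(n,l,k,u0,v0,xo): return [(a,b,c,u0+(x-xo+.5)/k-.5,v0+(y+.5)/k-.5) for a,b,c,x,y in l]
sl={'top':px('top',[(-55,40,6,42,310),(-55,-40,6,243,366),(55,40,12,135,32),(55,-40,12,334,95),(-21,8,40,123,245),(-21,-8,40,164,250),(-51,-8,40,145,330),(-51,8,40,105,320)],6,130,250,0),
'scene':px('scene',[(-55,-40,6,411,110),(-55,40,6,606,116),(55,-40,12,420,318),(55,40,12,628,322),(-51,-8,40,505,66),(-51,8,40,543,66),(-21,8,40,545,122),(-21,-8,40,500,120)],6,335,120,360)}
st={'top':px('top',[(-185,75,40,35,426),(-185,-75,40,291,480),(55,75,40,125,37),(55,-75,40,369,84),(0,14,40,203,135),(0,-14,40,255,149)],4,210,160,0),
'scene':px('scene',[(-185,-75,40,446,41),(-185,75,40,709,38),(55,-75,40,447,416),(55,75,40,741,413)],4,235,160,400)}
for nm,o,p0 in(('slide',sl,[.5,.2,-.2]),('stage',st,[.6,0,-.2])):
    for sub in(o,{'top':o['top']},{'scene':o['scene']}):
        p,r=fit(sub,0,d,p0); print(nm,list(sub),p.round(4)); 
    p,r=fit(o,0,d,p0); print(r.round(1).tolist())
E
```

```text
slide ['top', 'scene'] [ 0.443   0.2725 -0.2677]
slide ['top'] [ 0.4431  0.2727 -0.2655]
slide ['scene'] [ 0.4429  0.2723 -0.2693]
[[0.2, 0.2], [-0.1, 0.7], [0.3, -0.0], [-0.2, -1.1], [0.9, -0.7], [0.9, 0.4], [-0.5, 0.4], [-0.7, 0.0], [-0.3, -0.1], [0.2, 0.2], [0.1, -0.3], [0.3, 0.5], [-0.6, -0.4], [-0.1, -0.1], [0.3, 0.1], [0.9, 0.2]]
stage ['top', 'scene'] [ 0.6442  0.0325 -0.1934]
stage ['top'] [ 0.6444  0.0326 -0.1912]
stage ['scene'] [ 0.6436  0.0324 -0.1964]
[[-1.4, 0.6], [0.2, 0.7], [-0.2, -1.4], [1.1, -0.9], [0.6, 1.0], [-0.6, -0.2], [-0.5, -0.9], [0.3, -1.4], [-0.8, 1.4], [1.1, 0.6]]
```

Pose fits: slide (0.443, 0.2725, yaw −0.268), stage stop (0.644, 0.0325, yaw −0.193). Next is a hover over the fin at (0.408, 0.282).

arm_command:
  deltas:
    - [0.019,-0.036,0,0,0,0.01,0]
    - [0.038,-0.071,0,0,0,0.02,0]
    - [0.056,-0.107,0,0,0,0.03,0]
    - [0.075,-0.142,-0.01,0,0,0.04,0]
    - [0.094,-0.178,-0.02,0,0,0.05,0]
    - [0.113,-0.213,-0.03,0,0,0.06,0]
    - [0.132,-0.249,-0.04,0,0,0.065,0]
    - [0.15,-0.284,-0.05,0,0,0.065,0]
    - [0.169,-0.32,-0.06,0,0,0.065,0]
    - [0.188,-0.3555,-0.07,0,0,0.065,0]
    - [0.188,-0.3555,-0.075,0,0,0.065,0]
    - [0.188,-0.3555,-0.075,0,0,0.065,0]
  force: 50

```text
t: 1.15
position: [0.409, 0.28, 0.1296]
eef_rot: [-0.0, 0.136, 0.991, -0.001]
wrist_force: [-0.8, 0.2, -0.2]
gripper_width: 0.0937
grip_force: 0.0
```

Run:
```python
from plant import bot
import cv2,pickle,numpy as np
s=bot.sense(); print(s['t'],s['position'],s['eef_rot'])
w=bot.get_image('wrist'); pickle.dump({'wrist':w},open('im1.pkl','wb'))
from fit import proj
p=(.443,.2725,-.268); L=np.array([(-55,40,6),(-55,-40,6),(55,40,12),(55,-40,12),(-21,8,40),(-21,-8,40),(-51,-8,40),(-51,8,40)])/1e3
c,sn=np.cos(p[2]),np.sin(p[2]); W=np.c_[p[0]+c*L[:,0]-sn*L[:,1],p[1]+sn*L[:,0]+c*L[:,1],L[:,2]]
q=proj(w,W); print(q.round(1).tolist())
im=(255*(w['color']/255.)**.6).astype(np.uint8)
for u,v in q: cv2.circle(im,(int(round(u)),int(round(v))),3,(0,0,255),1)
cv2.imwrite('pics/w1.png',im)
```

```text
1.15 [0.40900126 0.27995704 0.12957401] [-4.29963074e-04  1.35588481e-01  9.90764856e-01 -7.61486838e-04]
[[330.0, 186.0], [243.8, 186.3], [327.6, 297.3], [246.6, 297.6], [296.7, 231.8], [277.9, 231.9], [277.7, 197.2], [296.9, 197.1]]
```

View pics/w1.png

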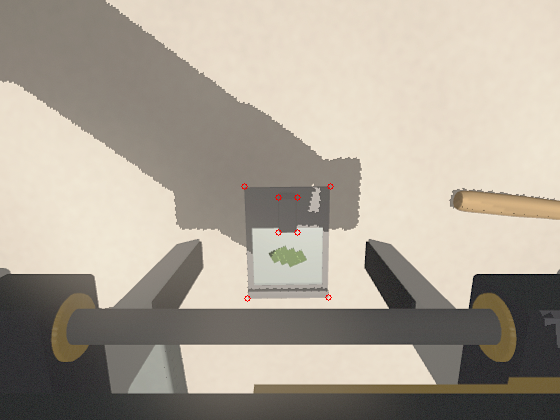

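The wrist view shows the predicted corners and fin sitting on the slide (corners at (245,187), (330,187) and (327,297); fin near (287,215)), so the fit is good. Next I descend and grip.

arm_command:
  deltas:
    - [0,0,-0.03,0,0,0.003,0]
    - [0,0,-0.06,0,0,0.003,0]
    - [0,0,-0.085,0,0,0.003,0]
    - [0,0,-0.105,0,0,0.003,0.3]
    - [0,0,-0.114,0,0,0.003,0.6]
    - [0,0,-0.119,0,0,0.003,0.8]
    - [0,0,-0.119,0,0,0.003,1]
    - [0,0,-0.119,0,0,0.003,1]
    - [0,0,-0.119,0,0,0.003,1]
    - [0,0,-0.119,0,0,0.003,1]
    - [0,0,-0.119,0,0,0.003,1]
    - [0,0,-0.119,0,0,0.003,1]
  force: 50

```text
t: 2.2
position: [0.4088, 0.2826, 0.012]
eef_rot: [0.0, 0.132, 0.991, 0.0]
wrist_force: [-0.2, -0.7, -0.5]
gripper_width: 0.0373
grip_force: 0.0
```

arm_command:
  deltas:
    - [0,0,0,0,0,0,1]
    - [0,0,0,0,0,0,1]
    - [0,0,0,0,0,0,1]
    - [0,0,0,0,0,0,1]
    - [0,0,0,0,0,0,1]
    - [0,0,0,0,0,0,1]

```text
t: 2.7
position: [0.4086, 0.2825, 0.0115]
eef_rot: [-0.0, 0.132, 0.991, 0.0]
wrist_force: [-0.9, -0.1, 2.9]
gripper_width: 0.0157
grip_force: 50.0
```

arm_command:
  deltas:
    - [0,0,0.01,0,0,0,1]
    - [0,0,0.03,0,0,0,1]
    - [0,0,0.06,0,0,0,1]
    - [0.005,-0.015,0.09,0,0,0.005,1]
    - [0.014,-0.045,0.1,0,0,0.015,1]
    - [0.023,-0.08,0.1,0,0,0.03,1]
    - [0.033,-0.115,0.1,0,0,0.045,1]
    - [0.043,-0.15,0.1,0,0,0.06,1]
    - [0.053,-0.183,0.1,0,0,0.075,1]
    - [0.06,-0.206,0.1,0,0,0.075,1]
    - [0.063,-0.216,0.1,0,0,0.075,1]
    - [0.063,-0.216,0.1,0,0,0.075,1]

```text
t: 3.7
position: [0.4719, 0.0641, 0.112]
eef_rot: [0.0, 0.097, 0.995, -0.0]
wrist_force: [0.4, -1.0, -1.0]
gripper_width: 0.016
grip_force: 50.0
```

arm_command:
  deltas:
    - [0,0,-0.015,0,0,0,1]
    - [0,0,-0.03,0,0,0,1]
    - [0,0,-0.03,0,0,0,1]
    - [0,0,-0.03,0,0,0,1]

```text
t: 4.03
position: [0.4709, 0.0674, 0.0814]
eef_rot: [-0.001, 0.094, 0.996, -0.0]
wrist_force: [-0.8, -0.4, -0.3]
gripper_width: 0.0158
grip_force: 50.0
```

```bash
cat > look.py <<'E'
import sys,cv2,pickle,numpy as np
from plant import bot
s=bot.sense(); print(s['t'],s['position'],s['eef_rot'],s['wrist_force'],s['gripper_width'])
tag=sys.argv[1]; d={n:bot.get_image(n) for n in('scene','top','wrist')}; pickle.dump(d,open(f'im{tag}.pkl','wb'))
g=lambda c:(255*(c/255.)**.6).astype(np.uint8)
T=cv2.resize(d['top']['color'][160:300,205:315],None,fx=3.6,fy=3.6,interpolation=2)
S=cv2.resize(d['scene']['color'][140:280,225:335],None,fx=3.6,fy=3.6,interpolation=2)
cv2.imwrite(f'pics/l{tag}.png',g(np.hstack([T,S]))); cv2.imwrite(f'pics/w{tag}.png',g(d['wrist']['color']))
E
python3 look.py 2
```

```text
4.0333 [0.47085245 0.06737656 0.08137169] [-7.65393932e-04  9.41589833e-02  9.95556841e-01 -2.74997722e-04] [-0.78146617 -0.43885492 -0.29469992] 0.01580865863122262
```

View pics/w2.png

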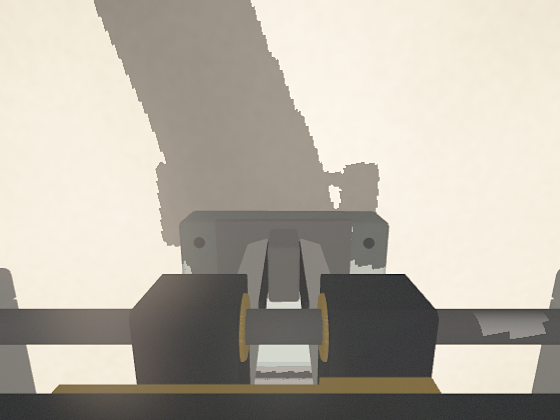

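The wrist view shows the slide's near end (216–352, centre 284) centred on the stage (screws at 199 and 369, centre 284) and parallel to it. I'll lower it onto the stage.

arm_command:
  deltas:
    - [0,0,-0.015,0,0,-0.003,1]
    - [0,0,-0.025,0,0,-0.003,1]
    - [0,0,-0.0285,0,0,-0.003,1]
    - [0,0,-0.03,0,0,-0.003,1]
    - [0,0,-0.03,0,0,-0.003,1]
    - [0,0,-0.03,0,0,-0.003,1]

```text
t: 4.68
position: [0.4716, 0.0664, 0.0518]
eef_rot: [0.0, 0.096, 0.995, -0.0]
wrist_force: [-0.1, 0.2, -0.2]
gripper_width: 0.0157
grip_force: 50.0
```

```bash
python3 look.py 3
```

```text
4.6833 [0.47163916 0.06643423 0.05177597] [ 1.74735912e-05  9.62876939e-02  9.95353545e-01 -9.21969560e-06] [-0.10813349  0.15457264 -0.16050854] 0.015654474207344116
```

View pics/l3.png

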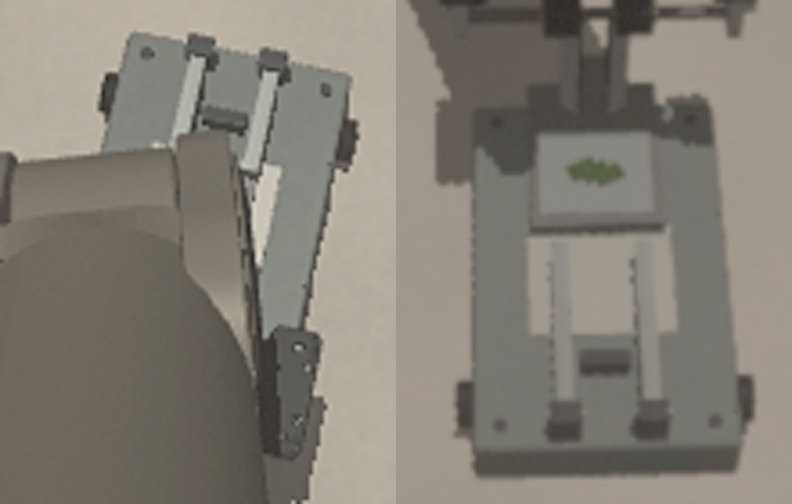

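The scene view shows the slide lying on the near end with its bar at row 230, columns 531–664. It is centred on the clips (560 and 645) and clear of their tips (row 242). Next I push along (0.981, −0.192).

arm_command:
  deltas:
    - [0.004,-0.0008,-0.0005,0,0,0,1]
    - [0.0098,-0.0019,-0.0005,0,0,0,1]
    - [0.0167,-0.0033,-0.0005,0,0,0,1]
    - [0.0235,-0.0046,-0.0005,0,0,0,1]
    - [0.0304,-0.006,-0.0005,0,0,0,1]
    - [0.0353,-0.0069,-0.0005,0,0,0,1]
    - [0.0353,-0.0069,-0.0005,0,0,0,1]

```text
t: 5.42
position: [0.5079, 0.0596, 0.0514]
eef_rot: [0.0, 0.096, 0.995, 0.0]
wrist_force: [0.1, -0.2, 6.6]
gripper_width: 0.0156
grip_force: 50.0
```

arm_command:
  deltas:
    - [0.002,-0.0004,0,0,0,0,1]
    - [0.0044,-0.0009,0,0,0,0,1]
    - [0.0069,-0.0014,0,0,0,0,1]
    - [0.0093,-0.0018,0,0,0,0,1]
    - [0.0118,-0.0023,0,0,0,0,1]
    - [0.0147,-0.0029,0,0,0,0,1]
    - [0.0177,-0.0035,0,0,0,0,1]
    - [0.0196,-0.0038,0,0,0,0,1]
    - [0.0196,-0.0038,0,0,0,0,1]

```text
t: 6.17
position: [0.5237, 0.0564, 0.0512]
eef_rot: [-0.003, 0.096, 0.995, 0.0]
wrist_force: [-23.6, 5.2, 28.8]
gripper_width: 0.0158
grip_force: 50.0
```

The upward force shows I'm pressing into the stage. I'll ease up 1.2 mm, then check.

arm_command:
  deltas:
    - [0,0,0.0006,0,0,0,1]
    - [0,0,0.0012,0,0,0,1]
    - [0,0,0.0012,0,0,0,1]
    - [0,0,0.0012,0,0,0,1]

```text
t: 6.5
position: [0.5242, 0.056, 0.0515]
eef_rot: [-0.002, 0.096, 0.995, -0.0]
wrist_force: [-10.6, 2.2, 1.6]
gripper_width: 0.0155
grip_force: 50.0
```

```bash
python3 look.py 4
```

```text
6.5 [0.52420206 0.05601357 0.05154783] [-2.12963224e-03  9.59760578e-02  9.95381340e-01 -2.22214673e-04] [-10.58154069   2.21991065   1.58846284] 0.015501775980192256
```

View pics/l4.png

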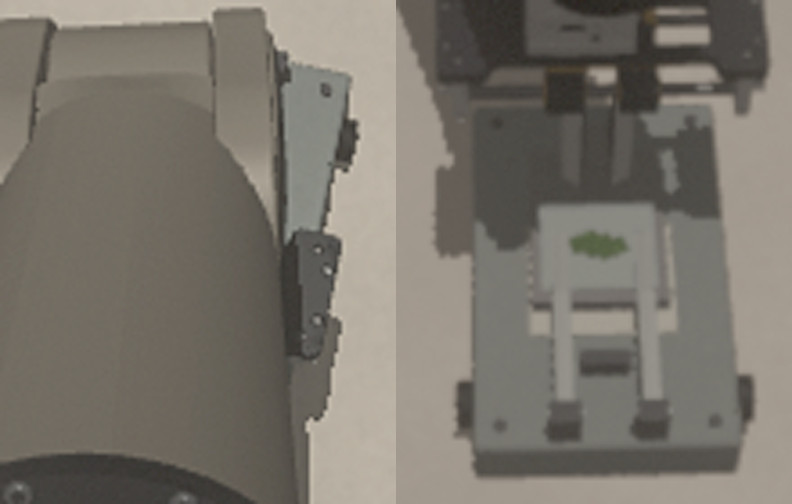

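The scene view shows the slide straight, with both clip toes riding on the bar (clips over the bar at row 295). Push force is 10.6 N, so I'll continue.

arm_command:
  deltas:
    - [0.002,-0.0004,0,0,0,0,1]
    - [0.0044,-0.0009,0,0,0,0,1]
    - [0.0069,-0.0014,0,0,0,0,1]
    - [0.0093,-0.0018,0,0,0,0,1]
    - [0.0118,-0.0023,0,0,0,0,1]
    - [0.0142,-0.0028,0,0,0,0,1]
    - [0.0167,-0.0033,0,0,0,0,1]
    - [0.0186,-0.0036,0,0,0,0,1]
    - [0.0206,-0.004,0,0,0,0,1]
    - [0.0206,-0.004,0,0,0,0,1]
    - [0.0206,-0.004,0,0,0,0,1]

```text
t: 7.57
position: [0.5474, 0.0516, 0.0522]
eef_rot: [0.0, 0.096, 0.995, -0.0]
wrist_force: [0.8, -0.2, -4.1]
gripper_width: 0.0157
grip_force: 50.0
```

```bash
python3 look.py 5
```

```text
7.5667 [0.54738031 0.05160524 0.05220478] [ 2.45342939e-04  9.63725230e-02  9.95345305e-01 -3.69133090e-05] [ 0.78299779 -0.1975463  -4.11523684] 0.015717857430043003
```

View pics/l5.png

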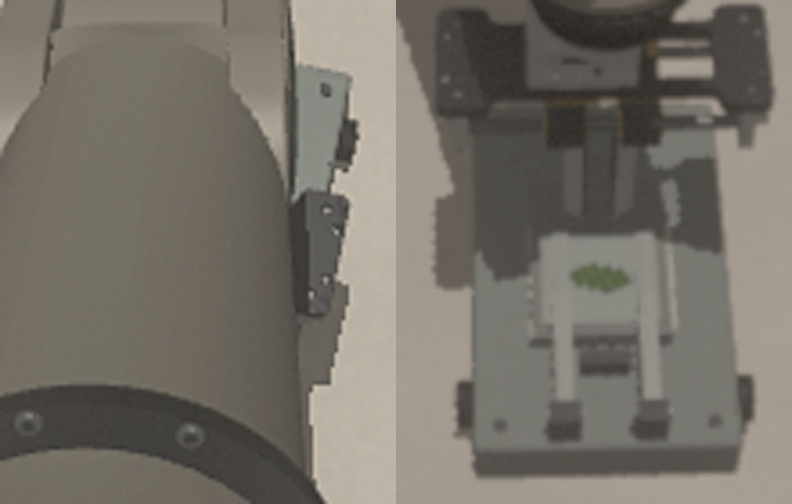

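Push force fell to about 0 (snapped), with the bar end about 8 mm before the stop and straight; in the scene view the bar is at row 335 with the clips over the glass. I'll go 3 mm further for margin, set it down and let go.

arm_command:
  deltas:
    - [0.0015,-0.0003,-0.0002,0,0,0,1]
    - [0.0029,-0.0006,-0.0005,0,0,0,1]
    - [0.0029,-0.0006,-0.0007,0,0,0,1]
    - [0.0029,-0.0006,-0.0007,0,0,0,1]

```text
t: 8.05
position: [0.55, 0.0512, 0.0514]
eef_rot: [0.0, 0.096, 0.995, -0.0]
wrist_force: [-1.0, -0.5, -3.8]
gripper_width: 0.0153
grip_force: 50.0
```

arm_command:
  deltas:
    - [0,0,0,0,0,0,0.75]
    - [0,0,0,0,0,0,0.6]
    - [0,0,0,0,0,0,0.5]
    - [0,0,0,0,0,0,0.5]
    - [0,0,0,0,0,0,0.5]
    - [0,0,0,0,0,0,0.5]

```text
t: 8.55
position: [0.55, 0.0511, 0.0516]
eef_rot: [0.0, 0.096, 0.995, 0.0]
wrist_force: [0.0, 0.3, -0.6]
gripper_width: 0.0464
grip_force: 0.0
```

arm_command:
  deltas:
    - [0,0,0.015,0,0,0,0.5]
    - [0,0,0.045,0,0,0,0.5]
    - [0,0,0.08,0,0,0,0.5]
    - [0,0,0.12,0,0,0,0.5]
    - [0,0.03,0.15,0,0,0,0.5]
    - [0,0.07,0.16,0,0,0,0.5]
    - [0,0.11,0.16,0,0,0,0.5]
    - [0,0.15,0.16,0,0,0,0.5]
    - [0,0.19,0.16,0,0,0,0.5]
    - [0,0.23,0.16,0,0,0,0.5]
    - [0,0.26,0.16,0,0,0,0.5]
    - [0,0.26,0.16,0,0,0,0.5]

```text
t: 9.55
position: [0.548, 0.3186, 0.2108]
eef_rot: [-0.001, 0.093, 0.996, 0.001]
wrist_force: [-1.0, 0.5, -0.9]
gripper_width: 0.047
grip_force: 0.0
```

```bash
python3 look.py 6
```

```text
9.55 [0.54802271 0.31855734 0.2107979 ] [-5.82420110e-04  9.25450734e-02  9.95707961e-01  8.52530787e-04] [-0.98014605  0.48806707 -0.90115746] 0.0469929121529117
```

View pics/l6.png

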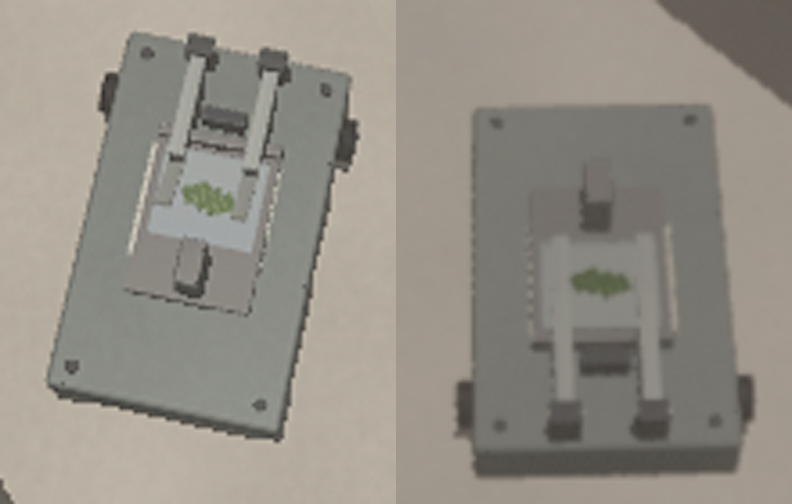

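Both views show the slide flat and straight: the bar lies just short of the stop, and the clip noses at (177,157) and (253,171) rest on the glass behind it. The gripper is clear, so I'm handing in.

```bash
python3 -c "
from plant import bot
print(bot.sign_off())"
```

```text
the job is handed in; nothing more can be done
None
```

The long slide lies flat and straight on the stage, its bar just short of the stop and both clips snapped down onto the glass behind it; I let go, left the short slide alone, and handed the job in at about 9.6 s.

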